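Seat the test cartridge and start the analyser

ROBOT

A 7-joint arm with a two-finger parallel gripper is mounted at the origin on the work surface. World frame = base frame: x ahead of the robot, y to its left, z up, the work surface at z = 0. Lengths are in m, angles in rad, forces in N, time in s.
With the tool pointing down it reaches from about 0.375 to 0.925 m from the base axis. Payload 3.1 kg.
Tool frame: the origin (TCP) lies between the finger pads; the fingertips stand 19 mm ahead of it and the grasp point (between the pads) is the TCP; z points along the fingers, y is the line along which they close (so a half turn about z gives the same grasp; the last joint's range is limited). The gripper opens to 85 mm and grips with 20 to 120 N. Pads are 22 mm wide; open, the fingers measure 114 mm over their backs; the gripper's body (76 mm by 85 mm) begins 54 mm behind the grasp point. The pads swing forward as they close: fully open they stand 13 mm farther back than shut.
Start: joints at [-1.223, 0.383, 0.044, 1.598, -0.018, 1.161, -0.05], TCP at [0.28, 0.586, 0.25] pointing down, gripper open.
Joint ranges: [-2.61, 2.61], [-0.41, 2.15], [-1.48, 1.57], [0, 2.5], [-1.57, 4.71], [0.05, 1.97], [-2.85, 2.85]. Speed limits (rad/s): [2.79, 2.79, 3.14, 3.14, 3.14, 3.14, 3.14].

INTERFACE

Orientations are given as a unit quaternion [x, y, z, w].
In Python, from bench import move_ptp, movel, move_j, move_gripper, pause, inverse_kinematics, read_camera, camera_params, MotionError, sign_off, look_for, tip_of, read_time_s, read_qpos, read_joint_vel, read_effort, read_eef_pos, read_tcp_rot, read_ft_force, read_ft_torque, read_finger_gap gives the robot as it stands. Calls block until the motion is done:
- move_ptp(position, orientation): joint-space move of the TCP to a pose.
- movel(position, orientation=None, speed=0.15): straight line of the TCP; orientation=None keeps the orientation; speed is the mean speed in m/s.
- move_j(angles): joint-space move.
- move_gripper(opening, effort=None): finger opening in m; effort is the grip in N (None keeps the last); returns when the fingers have stopped.
- pause(seconds).
- inverse_kinematics(position, orientation): joint angles nearest the present ones, or None.
- read_camera(name): name is "scene" or "top" or "wrist"; returns the picture (384x512x3 uint8, red, green, blue); there is no depth.
- camera_params(name): a dict with "K" (3x3 intrinsics, pixels), "camera_from_world" (4x4, takes a point from world to camera coordinates). Camera axes: x right, y down, z forward; pixel columns grow to the right and rows downward; lengths in m; the calibration is good to about 2 mm. The wrist camera is an equidistant fisheye: a pixel r from the principal point sees the ray r / f radians off the axis. A picture is of the moment at which its call begins: read the wrist's pose just before it. camera_params takes no time and is no camera call; for the wrist camera it gives the pose at the moment of the call.
A pose or a line that the arm cannot do raises MotionError and nothing moves.
- sign_off(): hands the job in, once; it reports no verdict.
Trained networks look in the newest picture that a camera, given by its name, has taken for a name from the list of things; names that differ only in an ending like _2 or _b are one class to them, and where a whole thing is asked for, a point or a joint stands for the part that bears it (a point fixed in the world has none). Each returns a list of dicts, best first, with "confidence" (0 to 1); they miss things now and then, are a little off and sometimes report something else, mostly with a low value. They report only what shows in the picture. A call takes as long as a camera call. They do not tell look-alikes from the thing itself.
- look_for(camera, name): "at" ([column, row] in pixels, amid what is visible of it).
- tip_of(camera, name): "at" ([column, row] in pixels: a listed point, or the origin of a listed thing).
Readings, each from a call of its own:
- read_time_s(): time.
- read_qpos(): joint angles.
- read_joint_vel(): joint speeds.
- read_effort(): joint torques, N m.
- read_eef_pos(): TCP position.
- read_tcp_rot(): TCP orientation.
- read_ft_force(): force on the tool from outside, world axes, zero at the start.
- read_ft_torque(): the same for the moment, N m.
- read_finger_gap(): finger opening in m.
Only numpy, scipy, OpenCV 4.12 (cv2) and the standard library are available. Lean on these libraries where they do the work, as an engineer would, in place of code of your own. Each camera call takes 0.05 s, during which the arm holds its last target. There are 200 camera calls.

TASK

Two identical sample analysers stand on the bench; in one the white test cartridge is fully home in its slot, in the other it still sticks well out. With the fingertips only, push the cartridge that sticks out gently along its slot until it is fully home, without gripping or lifting it, then press the round start key on that same analyser lightly, all the way down for a moment, let it come back up and withdraw. Leave the square keys, the other analyser with its cartridge, and the things standing around alone.

Things in the scene. Friction and masses are not known exactly. Their poses are not given: they have to be found in the camera images.
- analyser_a: (mm) Analyser with the protruding cartridge, left or right of the other. Black case, grey sides, 210 deep (x) x 170 wide (y), fixed. Origin: centre of underside, on the bench; x from its front (loading side, towards the robot) to its back, y to its left, z up. Front ledge x -105 to -45, 60 high; deck x -45 to 105, 100 high; display housing x 69 to 104, 140 high. Turned up to 0.25 rad.
- slot_a (a point): Middle of the lower edge of the cartridge slot's mouth (63 wide, 23 high), in the deck's front face at ledge height, 60 mm above the bench; axes as the analyser. Two rails on the ledge, 6 mm high, lead to it (inner faces 63 apart).
- cart_a_end (a point): Centre of the outer end face of the cartridge to push: white flat box, 90 long x 60 wide x 18 high, loose on the ledge (this point 69 mm above the bench), inner part in the slot; x points into the slot. Starts 25 to 43 mm short of home; slides below 1 N. Home, it meets a solid inner stop, and this point is 14 mm outside the slot's mouth (analyser x = -59 mm).
- cart_a: The same cartridge, about 60 to 110 g, as a body; origin: centre of its underside, 45 mm in from its outer end; axes as for its end point.
- start_a_top (a point): Centre of the top of that analyser's round start key: off-white, 28 diameter, at analyser (-14, -50) mm, standing 10 mm above the deck, top 110 mm above the bench. Goes straight down 5 mm against a spring (1.4 N to start, 4.9 N fully down) and springs back.
- start_a (a joint): Travel of that start key: 0 = up, grows as it goes down, 0.005 m = fully down. Pressed counts from 0.0035.
- key_a0 (a joint): Travel of the square key (off-white, 20 x 20 mm, top 110 mm above the bench) at analyser (-14, 50) mm on that analyser. 0 = up, grows as it goes down, 0.005 m = fully down. Must stay up (below 0.002).
- key_a1 (a joint): Travel of the square key (off-white, 20 x 20 mm, top 110 mm above the bench) at analyser (36, 50) mm on that analyser. 0 = up, grows as it goes down, 0.005 m = fully down. Must stay up (below 0.002).
- key_a2 (a joint): Travel of the square key (off-white, 20 x 20 mm, top 110 mm above the bench) at analyser (36, -50) mm on that analyser. 0 = up, grows as it goes down, 0.005 m = fully down. Must stay up (below 0.002).
- analyser_b: The other analyser, identical in form and axes, its cartridge already fully home. Not to be touched.
- cart_b_end (a point): Centre of the outer end face of the other analyser's cartridge, already home. Leave alone.
- spare_mid (a point): Centre (9 mm above the bench) of a spare cartridge of the same kind lying loose on the bench, right of the analysers. Leave alone.
- rack: Pink tube rack, 56 x 152 x 45 mm, with capped sample tubes standing in it up to 100 mm high, loose, beyond the analysers. Origin: centre of its underside. Leave alone.
- wash_bottle: White bottle, 60 diameter, 150 high, loose, left of the analysers. Origin: centre of its underside. Leave alone.
There are look-alikes about, which are no part of the job. What is shaped like the cart_a but blue or purple is not meant.

How it is judged:
On the way, in this order (a step that is already met when the one before it is completed fails the run):
1. the cartridge that stuck out is fully home (within 4 mm) (x of cart_a_end in the frame of analyser_a above -0.063 m), for 0.2 s.
2. the round start key of that analyser is pressed down (at least 3.5 of 5 mm) (value of joint start_a above 0.0035 m), for 0.1 s.
3. the start key is back up (value of joint start_a below 0.001 m), for 0.1 s.
At the end, for the whole second after the job is handed in: The cartridge is home in its slot within 4 mm, flat and at rest; all keys are back up; the other cartridge is within 4 mm and the spare, rack and bottle within 10 mm of where they stood (x of cart_a_end in the frame of analyser_a above -0.063 m and value of joint each of start_a, key_a0, key_a1, key_a2 below 0.001 m and linear speed of cart_a below 0.01 m/s and height (world z) of cart_a_end below 0.074 m and distance of cart_b_end from where it was at the start of the episode below 0.004 m and distance of each of spare_mid, rack, wash_bottle from where it was at the start of the episode below 0.01 m); the robot touches nothing.
It fails at once if the start key is pressed before the cartridge is home (value of joint start_a above 0.0035 m and x of cart_a_end in the frame of analyser_a below -0.065 m).
It fails at once if a square key is pressed (over 2 mm) (value of joint any of key_a0, key_a1, key_a2 above 0.002 m).
It fails at once if the cartridge is lifted off the ledge (over 8 mm) or drawn out of the slot (height (world z) of cart_a_end above 0.077 m or x of cart_a_end in the frame of analyser_a below -0.11 m).
It fails at once if the cartridge is pushed, or the analyser or its keys pressed, roughly (over 30 N) (contact force between any of the fingers, the arm and cart_a above 30 N or contact force between any of the fingers, the arm and analyser_a above 30 N).
It fails at once if the other analyser is touched (over 1 N), its cartridge moved (over 4 mm), or the spare cartridge, tube rack or bottle moved (over 10 mm) (contact force between any of the fingers, the arm and analyser_b above 1 N or distance of cart_b_end from where it was at the start of the episode above 0.004 m or distance of any of spare_mid, rack, wash_bottle from where it was at the start of the episode above 0.01 m).
It also fails if it takes over 45 s, if anything falls off the work surface, if the arm or the gripper's body presses on something with over 40 N, if the wrist force passes 120 N, or if a joint passes its speed limit or range.

## Working session

There is one attempt and no reset: what is moved stays moved. The work goes in short steps, each a Python script; the robot and the scene stay as the last script left them, time stands still between calls to the robot, and variables do not carry over. Pictures are saved under pics/ and viewed, on a budget of 10 in all, crops included, one or two more only if the job needs it, and the job is handed in when it is done.

```bash
mkdir -p pics
cat > h.py <<'E'
import numpy as np, cv2
from bench import *
def ray(cam,uv,P=None):
    P=P or camera_params(cam);K=np.array(P["K"]);T=np.array(P["camera_from_world"])
    x=(uv[0]-K[0,2])/K[0,0];y=(uv[1]-K[1,2])/K[1,1]
    if cam=="wrist":
        r=np.hypot(x,y);d=np.array([x/r*np.sin(r),y/r*np.sin(r),np.cos(r)]) if r>1e-9 else np.array([0,0,1.])
    else: d=np.array([x,y,1.])
    R=T[:3,:3];return -R.T@T[:3,3],R.T@d
def onz(cam,uv,z,P=None):
    c,d=ray(cam,uv,P);return c+d*(z-c[2])/d[2]
def proj(cam,p,P=None):
    P=P or camera_params(cam);K=np.array(P["K"]);T=np.array(P["camera_from_world"])
    q=T[:3,:3]@np.array(p)+T[:3,3]
    if cam=="wrist":
        r=np.hypot(q[0],q[1]);t=np.arctan2(r,q[2]);x,y=q[0]/r*t,q[1]/r*t
    else: x,y=q[0]/q[2],q[1]/q[2]
    return np.array([K[0,0]*x+K[0,2],K[1,1]*y+K[1,2]])
def save(cam,name,box=None,s=1):
    im=read_camera(cam)
    if box: im=im[box[1]:box[3],box[0]:box[2]]
    im=cv2.resize(im,None,fx=s,fy=s,interpolation=cv2.INTER_CUBIC)
    cv2.imwrite("pics/"+name,im[:,:,::-1])
E
python3 - <<'E'
from h import *
Z={"cart_a_end":.069,"cart_b_end":.069,"slot_a":.06,"start_a_top":.11,"analyser_a":0,"spare_mid":.009,"rack":0,"wash_bottle":0}
ims=[]
for c in ("top","scene"):
    im=read_camera(c);ims.append(im);cv2.imwrite(f"pics/{c}0.png",im[:,:,::-1])
    for n in Z:
        for r in tip_of(c,n)[:4]: print(c,n,np.round(r["at"]),round(r["confidence"],2),np.round(onz(c,r["at"],Z[n]),3))
cv2.imwrite("pics/both.png",np.vstack([cv2.resize(ims[0],(400,300)),cv2.resize(ims[1],(400,300))])[:,:,::-1])
print(read_time_s(),read_tcp_rot(),read_ft_force())
E
```

```text
top cart_a_end [227. 269.] 0.96 [0.359 0.088 0.069]
top cart_a_end [195. 232.] 0.83 [0.456 0.191 0.069]
top cart_a_end [247. 267.] 0.82 [0.371 0.032 0.069]
top cart_a_end [174. 264.] 0.66 [0.357 0.238 0.069]
top cart_b_end [322. 223.] 0.48 [ 0.522 -0.173  0.069]
top slot_a [200. 217.] 0.56 [0.5   0.186 0.06 ]
top start_a_top [218. 204.] 0.43 [0.535 0.133 0.11 ]
top analyser_a [317. 210.] 0.94 [ 0.571 -0.162  0.   ]
top analyser_a [204. 204.] 0.82 [0.552 0.187 0.   ]
top spare_mid [406. 241.] 0.81 [ 0.504 -0.435  0.009]
top rack [274. 138.] 0.77 [ 0.791 -0.004  0.   ]
top rack [204. 206.] 0.34 [0.544 0.187 0.   ]
top wash_bottle [130. 203.] 0.76 [0.53  0.418 0.   ]
scene cart_a_end [340. 186.] 0.94 [0.411 0.251 0.069]
scene cart_a_end [305. 170.] 0.92 [0.403 0.116 0.069]
scene cart_a_end [285. 158.] 0.75 [0.39  0.036 0.069]
scene cart_a_end [319. 186.] 0.54 [0.442 0.187 0.069]
scene cart_b_end [209. 192.] 0.51 [ 0.63  -0.14   0.069]
scene slot_a [309. 202.] 0.65 [0.51  0.177 0.06 ]
scene slot_a [295. 197.] 0.5 [0.514 0.128 0.06 ]
scene start_a_top [295. 198.] 0.61 [0.545 0.136 0.11 ]
scene analyser_a [209. 188.] 0.73 [ 0.583 -0.172  0.   ]
scene analyser_a [306. 220.] 0.68 [ 0.546  0.188 -0.   ]
scene spare_mid [156. 141.] 0.66 [ 0.497 -0.449  0.009]
scene wash_bottle [368. 240.] 0.86 [0.525 0.405 0.   ]
0.9 [ 2.21040009e-01  9.75264740e-01  1.61300394e-05 -1.05299199e-05] [-0.32862328  0.18322701  0.47101579]
```

View pics/top0.png

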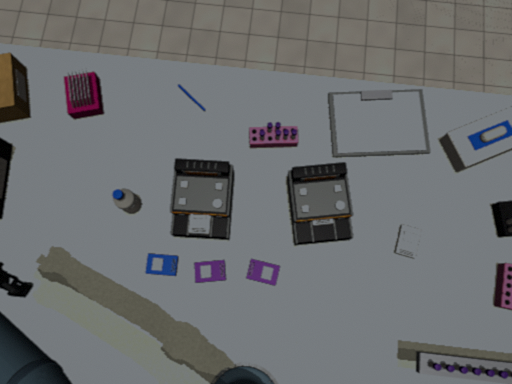

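View pics/scene0.png

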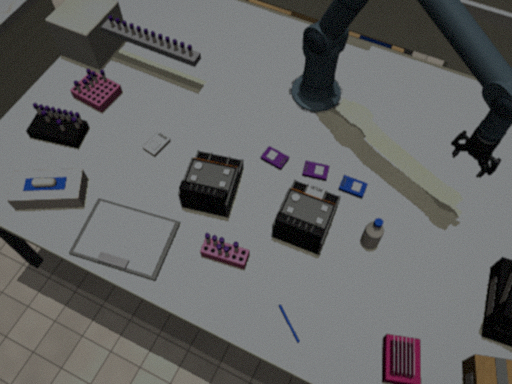

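Candidates in the top view:
- Left analyser's white cartridge at (199,224), sticking out.
- Right analyser's cartridge at (322,228), apparently home.
- White spare on the bench at (408,240).
- Blue look-alike at (162,264), and purple ones at (210,270) and (264,271).

I choose the left analyser. Next I'll check it from near with the wrist camera.

```bash
cat >> h.py <<'E'
from scipy.spatial.transform import Rotation as Rn
def down(psi): return (Rn.from_euler("z",psi)*Rn.from_euler("y",np.pi)).as_quat()
E
python3 - <<'E'
from h import *
move_gripper(0.0)
move_ptp([0.40,0.19,0.36],down(0)); pause(.3)
print(read_time_s(),np.round(read_qpos(),2),read_eef_pos(),read_finger_gap(),read_ft_force())
P=camera_params("wrist")
im=read_camera("wrist")
Z={"cart_a_end":.069,"slot_a":.06,"start_a_top":.11,"analyser_a":0,"key_a0":.11,"key_a1":.11}
for n in Z:
    for r in tip_of("wrist",n)[:3]: print(n,np.round(r["at"]),round(r["confidence"],2),np.round(onz("wrist",r["at"],Z[n],P),4))
u=proj("wrist",[.52,.19,.09],P);print(u,P)
x0=int(np.clip(u[0]-130,0,252));y0=int(np.clip(u[1]-100,0,184))
print(x0,y0)
cv2.imwrite("pics/w1raw.png",im[:,:,::-1])
cv2.imwrite("pics/w1.png",cv2.resize(im[y0:y0+200,x0:x0+260],None,fx=3,fy=3,interpolation=cv2.INTER_CUBIC)[:,:,::-1])
E
```

```text
3.5417 [-0.79 -0.12  0.23  1.93  0.03  1.32  1.01] [0.39988477 0.19059297 0.35975966] 7.335731662031692e-05 [-0.98833431 -0.55197792  0.44003065]
cart_a_end [253. 192.] 0.93 [0.4548 0.1799 0.069 ]
cart_a_end [162. 131.] 0.76 [0.3618 0.0473 0.069 ]
cart_a_end [199. 125.] 0.65 [0.3551 0.1033 0.069 ]
slot_a [258. 222.] 0.63 [0.5059 0.1868 0.06  ]
start_a_top [225. 257.] 0.64 [0.5404 0.1384 0.11  ]
analyser_a [ 92. 238.] 0.72 [ 0.5749 -0.1559 -0.    ]
analyser_a [261. 234.] 0.57 [0.5555 0.1911 0.    ]Traceback (most recent call last):
  File "<stdin>", line 9, in <module>
ValueError: it knows: analyser, cart, cart_a_end, cart_b_end, rack, slot, spare_mid, start_a_top, wash_bottle
```

Run:
```python
from h import *
P=camera_params("wrist")
im=read_camera("wrist")
u=proj("wrist",[.52,.19,.09],P);print(u)
x0=int(np.clip(u[0]-65,0,252));y0=int(np.clip(u[1]-60,0,184))
print(x0,y0)
cv2.imwrite("pics/w1raw.png",im[:,:,::-1])
cv2.imwrite("pics/w1.png",cv2.resize(im[y0:y0+120,x0:x0+130],None,fx=5,fy=5,interpolation=cv2.INTER_CUBIC)[:,:,::-1])
```

```text
[260.62014489 238.63854322]
195 178
```

View pics/w1.png

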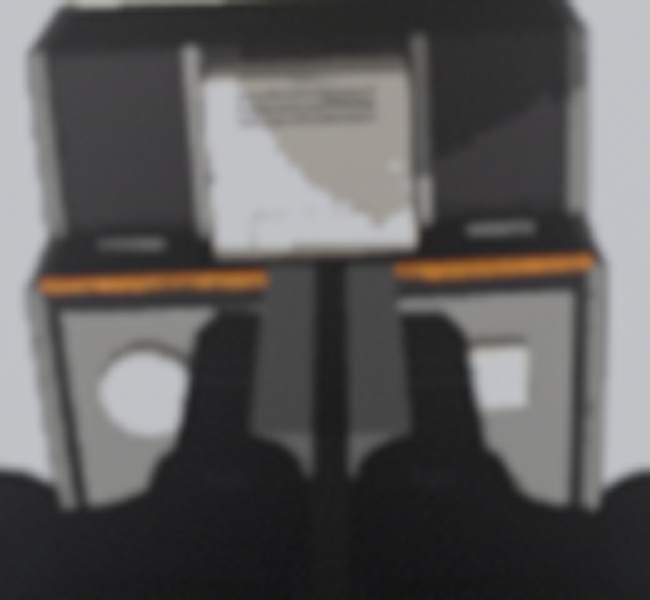

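The crop shows the left analyser's white cartridge standing out of the slot. Its outer end is at crop row ~65, between rails at columns ~195 and ~425. The round key is at crop (143,393) and a square key at (496,377). I'll work out the pose from these features.

Run:
```python
from h import *
P=camera_params("wrist")
f=lambda a,z: onz("wrist",[195+(a[0]-2)/5,178+(a[1]-2)/5],z,P)[:2]
# model points analyser frame (x,y,z), measured crop px
M=[((-.014,-.05,.11),(143,393)),((-.014,.05,.11),(497,377)),
   ((-.045,-.085,.1),(38,287)),((-.045,.085,.1),(597,262)),
   ((-.045,-.0345,.066),(207,235)),((-.045,.0345,.066),(428,220)),
   ((-.105,-.0345,.066),(190,48)),((-.105,.0345,.066),(419,38)),
   ((-.105,-.085,.06),(32,52)),((-.105,.085,.06),(580,30))]
A=np.array([m[0][:2] for m in M]);B=np.array([f(m[1],m[0][2]) for m in M])
def fit(A,B):
    a=A-A.mean(0);b=B-B.mean(0)
    t=np.arctan2((a[:,0]*b[:,1]-a[:,1]*b[:,0]).sum(),(a*b).sum())
    R=np.array([[np.cos(t),-np.sin(t)],[np.sin(t),np.cos(t)]]);return t,B.mean(0)-R@A.mean(0),R
for k in (slice(None),slice(0,4),slice(0,8)):
    t,o,R=fit(A[k],B[k]);print(t,o,np.round((B-(A@R.T+o))*1e3,1).tolist())
t,o,R=fit(A,B)
for p,z in (((207,80),.078),((407,72),.078),((305,76),.078)): print("cart edge",R.T@(f(p,z)-o))
print(np.array(P["camera_from_world"]), [R.T@(onz("top",q,.11)[:2]-o) for q in tip_of("top","start_a_top")and[tip_of("top","start_a_top")[0]["at"]]])
# other analyser
for n in ("cart_b_end","cart","slot","start_a_top"):
  for r in tip_of("top",n)[:4]: print(n,r)
```

```text
0.04937707502930341 [0.55111856 0.18783871] [[-0.5, -1.5], [-1.0, 0.9], [-0.3, 4.5], [0.1, -3.9], [0.1, 1.0], [-1.5, -0.1], [0.0, 0.6], [0.4, -1.0], [0.5, 2.2], [2.1, -2.7]]
0.04955086901630865 [0.55068763 0.18786671] [[-0.1, -1.5], [-0.5, 0.9], [0.1, 4.5], [0.5, -3.9], [0.5, 0.9], [-1.1, -0.1], [0.5, 0.5], [0.9, -1.0], [0.9, 2.2], [2.6, -2.7]]
0.052070310899449614 [0.55077914 0.18803717] [[-0.3, -1.6], [-0.5, 0.7], [-0.2, 4.4], [0.6, -3.9], [0.3, 0.9], [-1.1, -0.2], [0.3, 0.6], [0.9, -0.9], [0.6, 2.3], [2.7, -2.6]]
cart edge [-0.09859899 -0.02843214]
cart edge [-0.09813835  0.02910187]
cart edge [-0.09840232 -0.00018484]
[[ 4.06913821e-04  9.99999611e-01  7.82988710e-04 -1.90278523e-01]
 [ 9.55648053e-01 -6.19465013e-04  2.94510467e-01 -4.51927676e-01]
 [ 2.94510838e-01  6.28421256e-04 -9.55647933e-01  3.67503986e-01]
 [ 0.00000000e+00  0.00000000e+00  0.00000000e+00  1.00000000e+00]] [array([-0.0190681 , -0.05413986])]
cart_b_end {'at': [322.4, 223.0], 'confidence': 0.48}
cart {'at': [208.6, 272.7], 'confidence': 0.93}
cart {'at': [158.4, 262.1], 'confidence': 0.91}
cart {'at': [202.6, 217.5], 'confidence': 0.76}
cart {'at': [260.4, 271.8], 'confidence': 0.7}
slot {'at': [199.8, 217.4], 'confidence': 0.56}
start_a_top {'at': [217.6, 204.5], 'confidence': 0.43}
```

Pose of the left analyser: origin (0.551, 0.188), yaw 0.049. Its cartridge end is at x = -0.098, which is 39 mm short of home, so the choice holds. Now the push, with force feedback.

```bash
cat >> h.py <<'E'
T0=0.0494;O=np.array([0.5511,0.1879])
def W(x,y,z):
    c,s=np.cos(T0),np.sin(T0);return [O[0]+c*x-s*y,O[1]+s*x+c*y,z]
def inA(p):
    c,s=np.cos(T0),np.sin(T0);d=np.array(p[:2])-O;return np.array([c*d[0]+s*d[1],-s*d[0]+c*d[1],p[2]])
E
python3 - <<'E'
from h import *
q=down(T0)
move_ptp(W(-.150,0,.20),q); movel(W(-.150,0,.087),q,speed=.12); pause(.3)
b=np.array(read_ft_force());print(read_time_s(),inA(read_eef_pos()),b)
movel(W(-.115,0,.087),q,speed=.06)
x=-.115;log=[]
while x<-.067:
    x+=.003 if x<-.080 else .001
    movel(W(x,0,.087),q,speed=.03)
    F=np.array(read_ft_force())-b;log.append((round(x,4),*np.round(F,1)))
    if np.linalg.norm(F)>6: break
print(*log,sep="\n");print(read_time_s(),inA(read_eef_pos()))
E
```

```text
6.2167 [-0.14970239  0.00020562  0.08744563] [-0.13946876 -0.01691989  0.85647856]
(-0.112, np.float64(0.2), np.float64(-0.5), np.float64(-0.7))
(-0.109, np.float64(0.2), np.float64(0.2), np.float64(-0.3))
(-0.106, np.float64(0.4), np.float64(0.5), np.float64(-1.2))
(-0.103, np.float64(0.5), np.float64(1.0), np.float64(-1.3))
(-0.1, np.float64(0.1), np.float64(-0.0), np.float64(-1.0))
(-0.097, np.float64(-0.1), np.float64(0.5), np.float64(-1.0))
(-0.094, np.float64(-0.7), np.float64(-0.6), np.float64(-1.3))
(-0.091, np.float64(0.5), np.float64(-0.2), np.float64(-0.9))
(-0.088, np.float64(-0.3), np.float64(-0.4), np.float64(-1.2))
(-0.085, np.float64(-0.3), np.float64(-0.4), np.float64(-1.1))
(-0.082, np.float64(0.5), np.float64(1.1), np.float64(-2.1))
(-0.079, np.float64(0.6), np.float64(0.3), np.float64(-1.1))
(-0.078, np.float64(-0.7), np.float64(-0.5), np.float64(-0.5))
(-0.077, np.float64(0.3), np.float64(-0.0), np.float64(-1.4))
(-0.076, np.float64(-0.6), np.float64(-0.0), np.float64(-2.5))
(-0.075, np.float64(0.1), np.float64(-0.7), np.float64(-1.5))
(-0.074, np.float64(0.4), np.float64(-0.4), np.float64(-1.2))
(-0.073, np.float64(-0.6), np.float64(0.8), np.float64(-1.4))
(-0.072, np.float64(-0.6), np.float64(0.5), np.float64(-1.2))
(-0.071, np.float64(0.0), np.float64(0.1), np.float64(-1.2))
(-0.07, np.float64(-1.1), np.float64(-0.4), np.float64(-1.6))
(-0.069, np.float64(-0.2), np.float64(-0.0), np.float64(-2.0))
(-0.068, np.float64(-1.9), np.float64(0.4), np.float64(0.1))
(-0.067, np.float64(-4.8), np.float64(0.7), np.float64(4.2))
12.95 [-6.86455188e-02  1.20796425e-06  8.67182986e-02]
```

Force rose only at the expected home position (TCP x ≈ -0.0686, fingers ±10 mm). I'll back off and check with the wrist camera.

Run:
```python
from h import *
q=down(T0)
movel(W(-.100,0,.087),q,speed=.08); movel(W(-.150,0,.20),q,speed=.15); pause(.2)
P=camera_params("wrist");im=read_camera("wrist")
u=proj("wrist",W(-.05,0,.08),P);x0,y0=int(u[0]-100),int(max(u[1]-75,0));x0=max(x0,0)
c=cv2.resize(im[y0:y0+150,x0:x0+200],None,fx=4,fy=4,interpolation=cv2.INTER_CUBIC)
pts={"home end":[W(-.059,y,.078) for y in(-.03,.03)],"start":[W(-.014,-.05,.11)]}
for k,v in pts.items():
    for p in v:
        w=((proj("wrist",p,P)-[x0,y0])*4+2).astype(int);cv2.circle(c,tuple(int(i) for i in w),4,(255,0,0),1);print(k,w)
cv2.imwrite("pics/w2.png",c[:,:,::-1]);print(x0,y0,read_time_s(),inA(read_eef_pos()))
for r in tip_of("wrist","cart_a_end")[:3]: print(r,inA(onz("wrist",r["at"],.069,P)))
for r in tip_of("wrist","start_a_top")[:2]: print(r,inA(onz("wrist",r["at"],.11,P)))
```

```text
home end [281 267]
home end [524 267]
start [199 482]
161 213 14.7333 [-0.1502388  -0.00031995  0.19917814]
{'at': [126.6, 142.4], 'confidence': 0.97} [-0.19454055 -0.12413211  0.069     ]
{'at': [325.9, 133.5], 'confidence': 0.92} [-0.19989754  0.05621323  0.069     ]
{'at': [183.8, 133.6], 'confidence': 0.9} [-0.20021198 -0.0677767   0.069     ]
{'at': [44.0, 268.8], 'confidence': 0.45} [-0.07403793 -0.22997569  0.11      ]
```

View pics/w2.png

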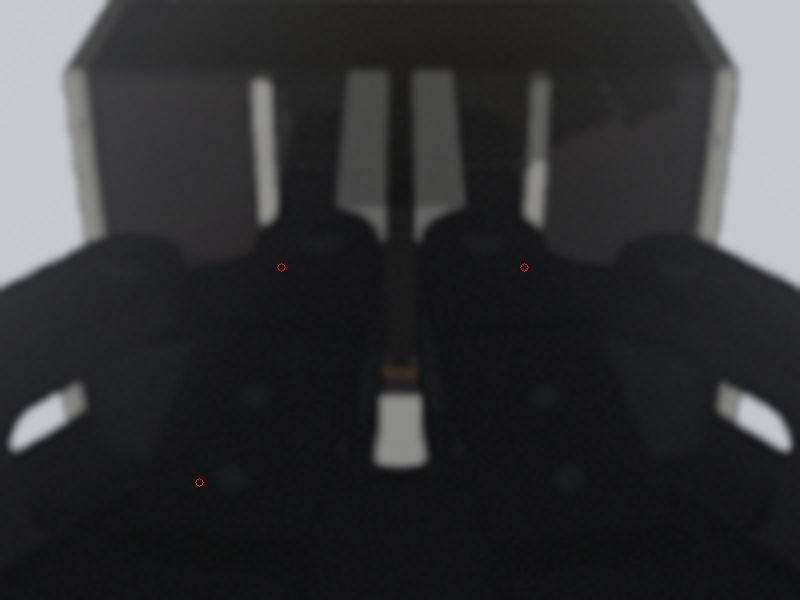

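Here the gripper hides the slot: the expected home-edge marks at (281,267) and (524,267) lie on the fingers. I'll go back up to the earlier viewing pose.

Run:
```python
from h import *
q=down(T0)
movel(W(-.135,0,.36),q,speed=.2); pause(.3)
P=camera_params("wrist");im=read_camera("wrist")
u=proj("wrist",W(-.04,0,.08),P);x0,y0=int(u[0]-65),int(u[1]-60)
c=cv2.resize(im[y0:y0+120,x0:x0+130],None,fx=5,fy=5,interpolation=cv2.INTER_CUBIC)
for p in [W(-.059,-.03,.078),W(-.059,.03,.078),W(-.014,-.05,.11),W(-.045,0,.1)]:
    w=((proj("wrist",p,P)-[x0,y0])*5+2).astype(int);cv2.circle(c,tuple(int(i) for i in w),3,(255,0,0),1);print(w)
cv2.imwrite("pics/w3.png",c[:,:,::-1]);print(x0,y0,read_time_s())
for n,z in(("cart_a_end",.069),("start_a_top",.11)):
  for r in tip_of("wrist",n)[:4]: print(n,r,inA(onz("wrist",r["at"],z,P)))
```

```text
[228 240]
[434 240]
[155 427]
[331 314]
195 161 16.1333
cart_a_end {'at': [259.4, 205.2], 'confidence': 0.97} [-0.06125228 -0.00223713  0.069     ]
cart_a_end {'at': [302.5, 113.3], 'confidence': 0.83} [-0.19620034  0.05778509  0.069     ]
cart_a_end {'at': [169.4, 118.1], 'confidence': 0.8} [-0.19209759 -0.13047513  0.069     ]
cart_a_end {'at': [209.0, 110.3], 'confidence': 0.61} [-0.20084604 -0.07222399  0.069     ]
start_a_top {'at': [225.6, 245.6], 'confidence': 0.57} [-0.01490502 -0.05010861  0.11      ]
start_a_top {'at': [264.0, 232.0], 'confidence': 0.18} [-0.03660816  0.00424766  0.11      ]
```

View pics/w3.png

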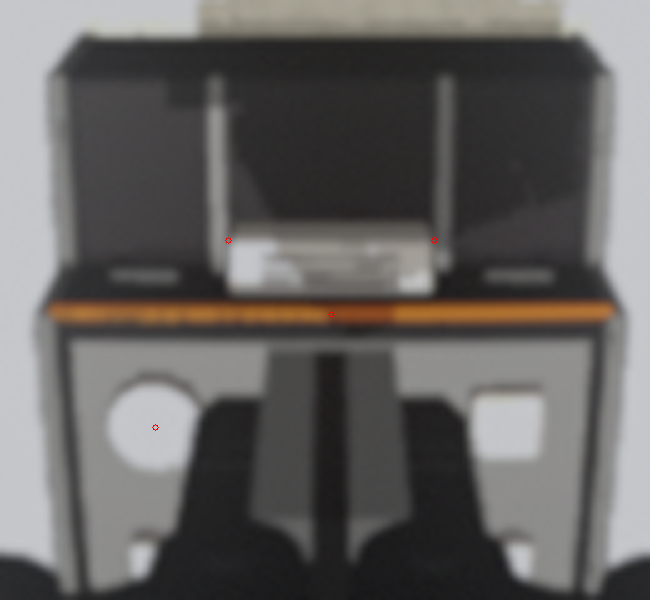

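The cartridge is home: its top end edge at row ~240 lies on the predicted home marks, and the round key at (155,427) matches its mark. Next I'll press the start key.

Run:
```python
from h import *
q=down(T0);k=(-.014,-.05)
move_ptp(W(*k,.17),q); movel(W(*k,.135),q,speed=.1); pause(.3)
b=np.mean([read_ft_force() for _ in range(5)],0);print(read_time_s(),inA(read_eef_pos()),b)
z=.135;log=[]
while z>.1185:
    z-=.001; movel(W(*k,z),q,speed=.03)
    F=np.array(read_ft_force())-b;log.append((round(z,4),round(read_eef_pos()[2],4),*np.round(F,1)))
    if F[2]>8: break
pause(.3);print(np.array(read_ft_force())-b,inA(read_eef_pos()))
print(*[tuple(float(v) for v in l) for l in log],sep="\n")
movel(W(*k,.16),q,speed=.06);pause(.2);print(read_time_s(),np.array(read_ft_force())-b)
```

```text
17.95 [-0.01353145 -0.04990339  0.13561973] [-0.19128224 -0.54347942  0.15787182]
[-1.33625071 -1.65593158  9.42737876] [-0.01375247 -0.04995664  0.1240625 ]
(0.134, 0.1339, -0.5, 0.3, -0.3)
(0.133, 0.1329, -0.2, 1.3, -0.6)
(0.132, 0.1319, -0.6, 0.9, 0.2)
(0.131, 0.1309, -0.1, -0.0, -0.5)
(0.13, 0.1299, 0.5, 0.5, -0.0)
(0.129, 0.1292, 0.2, 0.2, 0.8)
(0.128, 0.1282, 0.5, -0.3, 2.4)
(0.127, 0.1272, 0.2, 0.7, 3.1)
(0.126, 0.1262, -0.3, -0.3, 3.4)
(0.125, 0.1252, -0.1, 0.5, 3.7)
(0.124, 0.1242, -0.2, 0.7, 4.8)
(0.123, 0.1241, -2.4, -0.7, 10.0)
22.2167 [-0.2941564   0.39971132 -0.36593852]
```

The key started giving at TCP z 0.129 and bottomed at 0.124, which is the full 5 mm. Now I'll withdraw and do a final check.

Run:
```python
from h import *
q=down(T0)
movel(W(-.135,0,.36),q,speed=.2); pause(.3)
P=camera_params("wrist");im=read_camera("wrist")
u=proj("wrist",W(-.04,0,.08),P);x0,y0=int(u[0]-65),int(u[1]-60)
c=cv2.resize(im[y0:y0+120,x0:x0+130],None,fx=5,fy=5,interpolation=cv2.INTER_CUBIC)
cv2.imwrite("pics/w4.png",c[:,:,::-1])
for r in tip_of("wrist","cart_a_end")[:1]: print(r,inA(onz("wrist",r["at"],.069,P)))
read_camera("top")
for n,z in (("spare_mid",.009),("rack",0),("wash_bottle",0),("cart_b_end",.069)):
  for r in tip_of("top",n)[:1]: print(n,np.round(onz("top",r["at"],z),3))
print(read_time_s(),read_ft_force())
```

```text
{'at': [207.2, 113.4], 'confidence': 0.95} [-0.19593906 -0.07493586  0.069     ]
spare_mid [ 0.501 -0.436  0.009]
rack [ 0.784 -0.002  0.   ]
cart_b_end [ 0.519 -0.178  0.069]
24.2083 [-1.08800099 -0.99754341 -0.25629574]
```

View pics/w4.png

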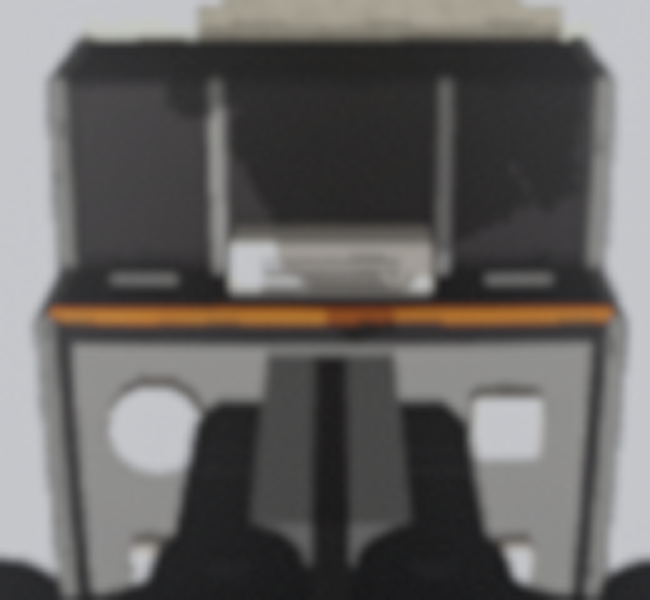

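The cartridge end is still home at row ~240. The round key at (157,428) and the square keys look up, and the arm is clear.

```bash
python3 -c "from h import *; sign_off(); print(read_time_s())"
```

```text
the job is handed in; nothing more can be done
the job is handed in; nothing more can be done
```

I pushed the left analyser's white cartridge home with closed fingertips, then pressed its round start key all the way down, released it and withdrew. The job was handed in after about 24 s of the 45 s allowed. `sign_off()` gives no verdict.

**Cartridge:** it started about 39 mm short of home. Pushing force stayed low until it met the stop, at about 5 N sideways with 4 N upward. The close-up taken right after the push shows its end edge on the predicted home line. The network put the end at x = -61 mm, 2 mm short of the nominal -59 mm but inside the -63 mm limit.

**Start key:** it gave way over 5 mm and bottomed at about 10 N. The force was back to zero after release, and the last picture shows the keys up.

**Surroundings:** by the networks, the spare cartridge, rack and other cartridge read within 3 to 7 mm of their first readings. That is the networks' scatter, and the arm never went near them. The other cartridge's 5 to 6 mm shift is more than its 4 mm limit, so that check does not settle it on its own.

**Checks that failed:**
- The first look after the push was hidden by the gripper, so I repeated it from higher up.
- In the last check the network's best cartridge hit was a purple look-alike, so I judged the end position from the picture.
- The network did not report the wash bottle in the last top view, so its position is unchecked.

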